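# Clamp the plastic strip in the sample press until the clutch clicks

### The arm

A 7-joint arm with a two-finger parallel gripper is mounted at the origin on the work surface. World frame = base frame: x ahead of the robot, y to its left, z up, the work surface at z = 0. Lengths are in mm, angles in rad, forces in N, time in s.
With the tool pointing down it reaches from about 400 to 875 mm from the base axis. Payload 19.3 kg.
Tool frame: the origin (TCP) lies at the very end of the fingers, on their centre line; the grasp point (between the pads) lies 19 mm behind it (grip_point_offset is the z of the grasp point in the tool frame, in mm); z points along the fingers, y is the line along which they close (so a half turn about z gives the same grasp; the last joint's range is limited). The gripper opens to 85 mm and grips with 20 to 120 N. Pads are 22 mm wide; open, the fingers measure 114 mm over their backs; the gripper's body (76 mm by 85 mm) begins 54 mm behind the grasp point. The pads swing forward as they close: fully open they stand 13 mm farther back than shut.
Start: joints at [-1.211, 0.521, -0.036, 1.599, 0.021, 1.021, -0.113], TCP at [260.447, 568.139, 231.291] pointing down, gripper open.
Joint ranges: [-2.91, 2.91], [-0.3, 2.13], [-1.5, 1.42], [0.17, 2.43], [-1.26, 4.41], [0.16, 1.93], [-2.52, 2.52]. Speed limits (rad/s): [1.89, 1.89, 2.39, 2.39, 3.01, 3.01, 3.01].

### API

Orientations are given as a 3x3 rotation matrix whose columns are the frame's x, y, z axes.
In Python, from workcell import movep, movel, goto_joints, open_gripper, clamp, wait, inverse_kinematics, read_state, camera, PlanningError, finish_job, grip_point_offset gives the robot as it stands. Calls block until the motion is done:
- movep(position, orientation): joint-space move of the TCP to a pose.
- movel(position, frame=None, max_speed=150, guard=None): straight line of the TCP; frame=None keeps the orientation; max_speed is the mean speed in mm/s. With guard (N) it stops when the force on the tool has changed by that much, and returns True; else False.
- goto_joints(angles): joint-space move.
- open_gripper() and clamp(): open the fingers fully, or close them until they stop; the grip force is fixed at half the most.
- wait(seconds).
- inverse_kinematics(position, orientation): joint angles nearest the present ones, or None.
- read_state(): the state.
- camera(name): name is "side" or "top" or "wrist"; returns a dict with "image" (400x640x3 uint8, blue, green, red), "range_z" (400x640 float32, mm along the optical axis (not along the pixel's ray), 0 where there is no reading), "fx", "fy", "cx", "cy" (pixels), "dist_coeffs" ([k1, k2, p1, p2, k3] as OpenCV has them; the pictures are not rectified), "cam_to_world" (4x4, takes a point from camera to world coordinates). Camera axes: x right, y up, looking along -z (the intrinsics and any distortion apply to the point x, -y, -z); pixel columns grow to the right and rows downward; lengths in mm; the calibration is good to about 2 mm. A picture is of the moment at which its call begins.
A pose or a line that the arm cannot do raises PlanningError and nothing moves.
- finish_job(): hands the job in; it is judged then, once.
The state is a dict: "time": time; "qpos": joint angles; "qvel": joint speeds; "joint_efforts": joint torques, N m; "eef_pos": TCP position; "tool_rot": TCP orientation; "ft_force": force on the tool from outside, world axes, zero at the start; "torque": the same for the moment, N m; "finger_gap": finger opening in mm; "gripper_force": force on a finger pad.
Only numpy, scipy, OpenCV 4.12 (cv2) and the standard library are available. Lean on these libraries where they do the work, as an engineer would, in place of code of your own. Each camera call takes 0.05 s, during which the arm holds its last target. There are 200 camera calls.

### The job

A flat plastic strip is waiting in one of the two sample presses. Take the winged knob on top of that press and turn it clockwise until the press is down on the strip and the knob's clutch slips and clicks; stop after one or two clicks, before a third, and let go. Leave the empty press alone and the strip lying in its place.

Things in the scene. Friction and masses are not known exactly. Their poses are not given: they have to be found in the camera images.
- clamp_grip (a point): On the axis of the black winged knob of the press holding the strip, 154 mm above the table. Wing: upright bar 52 mm long, 14 thick, top edge 16 mm above this point, standing on a 58 mm disc (26 mm below). x along the wing to the end with a white line on top, z up: pinch across the 14 mm. Fixed press: white base 170 x 170 mm, 50 high; grey head, 92 mm across, 44 mm below this point.
- clamp_screw (a joint): Screw angle of that press, rad, growing clockwise from above. Starts at 0.05 to 0.55, turns easily with the knob (0.09 N m), stops hard at 0.80 (home, down on the strip). To see it: the 68 mm aluminium collar under the knob turns with the screw; its black rim pointer, at first under the wing's white-line end, meets a black mark on the head's rim at home.
- clamp_clutch (a joint): How far the knob has slipped clockwise on the screw, rad; 0 at the start. With the screw home, the torque rises sharply to about 0.22 N m and the knob slips on, stiffly; at each click, every 0.42 rad (0.42, 0.84, 1.26), the torque sags to 0.11 and jumps back. Let go, the knob stays there. Anticlockwise it does not slip but turns the screw back.
- strip: White plastic strip, 150 x 26 x 5 mm, lying loose on the base of its press, 50 mm above the table, between two low guides under the knob's axis; it sticks out on both sides of the grey head. Origin: centre of its underside; x along its length.
- spare_wing (a point): On the empty press, of the same build: the white-line end of its knob's wing, 22 mm from the knob's axis, 168 mm above the table; x points along the wing away from the axis. Leave alone.

How it is judged (in metres and radians):
At the end, for the whole second after the job is handed in: The screw of the press with the strip is home (above 0.74 rad), its clutch has slipped one or two clicks (0.30 to 1.20 rad), and the strip still lies under it on the base (centre within 30 mm of the knob's axis, underside 45 to 56 mm above the table) (value of joint clamp_screw above 0.74 rad and value of joint clamp_clutch between 0.3 and 1.2 rad and horizontal distance between strip and clamp_grip below 0.03 m and height (world z) of strip between 0.045 and 0.056 m); the robot touches nothing.
It fails at once if the clutch clicks a third time (value of joint clamp_clutch above 1.2 rad).
It fails at once if the knob of the empty press is turned (wing end moved over 5 mm) (distance of spare_wing from where it was at the start of the episode above 0.005 m).
It also fails if it takes over 32 s, if anything falls off the work surface, if the arm or the gripper's body presses on something with over 40 N, if the wrist force passes 120 N, or if a joint passes its speed limit or range.

## Working session

There is one attempt and no reset: what is moved stays moved. The work goes in short steps, each a Python script; the robot and the scene stay as the last script left them, time stands still between calls to the robot, and variables do not carry over. Pictures are saved under pics/ and viewed, at most 10 in all, crops included, and the job is handed in when it is done.

```bash
mkdir -p pics; ls; python3 - <<'E'
from workcell import *
import cv2,pickle
d={n:camera(n) for n in("top","side")}
pickle.dump(d,open('c0.pkl','wb'))
for n in d: cv2.imwrite(f'pics/{n}0.png',d[n]["image"]); print(n,d[n]["cam_to_world"].round(2) if hasattr(d[n]["cam_to_world"],'round') else d[n]["cam_to_world"],d[n]["fx"],d[n]["dist_coeffs"])
print(read_state()["time"],grip_point_offset)
E
```

```text
pics
top [[-1.00000e-02  9.90000e-01 -1.50000e-01  3.98080e+02]
 [-1.00000e+00 -1.00000e-02 -0.00000e+00  1.52300e+01]
 [-0.00000e+00  1.50000e-01  9.90000e-01  1.08707e+03]
 [ 0.00000e+00  0.00000e+00  0.00000e+00  1.00000e+00]] 515.0410488879257 [-0.05790112  0.          0.          0.          0.        ]
side [[ 9.8000e-01  1.4000e-01 -1.6000e-01  4.3082e+02]
 [-2.1000e-01  5.8000e-01 -7.9000e-01 -4.9732e+02]
 [-2.0000e-02  8.0000e-01  6.0000e-01  5.3215e+02]
 [ 0.0000e+00  0.0000e+00  0.0000e+00  1.0000e+00]] 395.212693292009 [-0.08705132  0.          0.          0.          0.        ]
0.1 -18.700000000000003
```

View pics/top0.png

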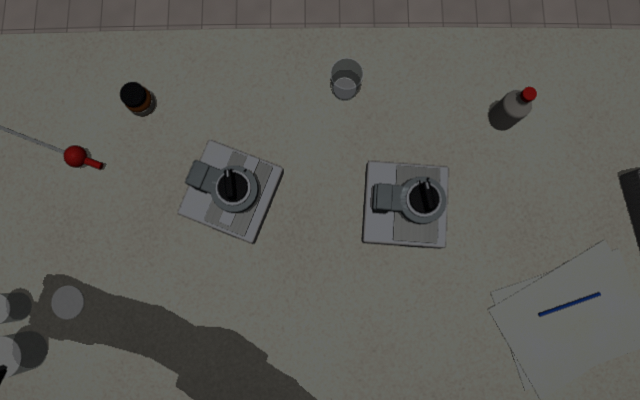

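View pics/side0.png

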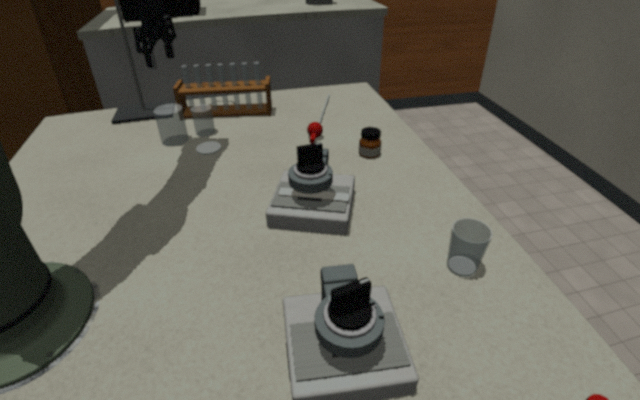

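The left press in the top view (knob near 233,187) seems to hold a white strip. The right one (425,200) looks empty. I'll check with brightened, enlarged crops.

```bash
cat > h.py <<'E'
import numpy as np,cv2
def px2w(c,u,v,z):
    "pixel -> world point on plane height z"
    K=np.array([[c["fx"],0,c["cx"]],[0,c["fy"],c["cy"]],[0,0,1.]])
    x,y=cv2.undistortPoints(np.array([[[u,v]]],float),K,np.array(c["dist_coeffs"],float))[0,0]
    T=np.array(c["cam_to_world"]); d=T[:3,:3]@[x,-y,-1]; o=T[:3,3]
    return o+d*(z-o[2])/d[2]
def w2px(c,p):
    K=np.array([[c["fx"],0,c["cx"]],[0,c["fy"],c["cy"]],[0,0,1.]])
    T=np.array(c["cam_to_world"]); q=T[:3,:3].T@(np.array(p)-T[:3,3]); q=q*[1,-1,-1]
    return cv2.projectPoints(q.reshape(1,1,3),np.zeros(3),np.zeros(3),K,np.array(c["dist_coeffs"],float))[0].ravel()
def crop(c,u0,v0,w,h,s,fn,gain=2.2):
    im=c["image"][v0:v0+h,u0:u0+w]
    im=cv2.resize(cv2.convertScaleAbs(im,alpha=gain),None,fx=s,fy=s,interpolation=cv2.INTER_CUBIC)
    cv2.imwrite(fn,im); return im
E
python3 - <<'E'
import pickle,cv2,numpy as np
from h import *
d=pickle.load(open('c0.pkl','rb'))
a=crop(d['top'],175,135,112,112,5,'/tmp/a.png')
b=crop(d['side'],260,135,100,100,5,'/tmp/b.png')
a=cv2.resize(a,(500,500)) 
a=crop(d['top'],180,140,100,110,5,'/tmp/a.png');b=crop(d['side'],262,130,60*5//3,110,5,'/tmp/b.png')
cv2.imwrite('pics/crop0.png',cv2.resize(np.hstack([a,b]),(800,440)))
E
```

```text
(no output)
```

View pics/crop0.png

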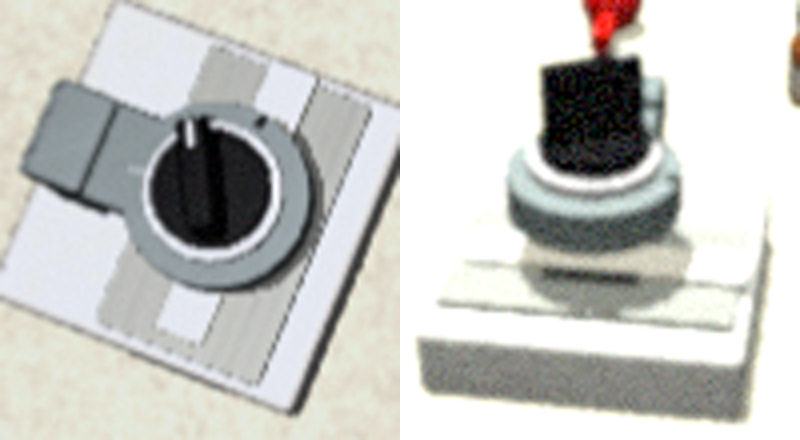

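Left press: white strip between the grey guides, so this is the right press. Its disc centre is at top px (232.5,186.7), the wing's white-line end near (227.5,173) and the head mark near (245.5,170.5). The right press has no strip. Next I'll hover over the left one and look with the wrist camera.

```bash
python3 - <<'E'
from workcell import *
import pickle,numpy as np
from h import *
d=pickle.load(open('c0.pkl','rb'));t=d['top']
c=px2w(t,232.5,186.7,128);w=px2w(t,227.5,173.2,170);m=px2w(t,245.5,170.5,110)
print(c,w,m)
ang=lambda p:np.degrees(np.arctan2(p[1]-c[1],p[0]-c[0]))
print('wing',ang(w),'mark',ang(m))
# column height
for u,v in((195,176),(203,177),(232,187)):
    r=t['range_z'][v,u]; p0=px2w(t,u,v,0);T=np.array(t['cam_to_world']);o=T[:3,3]
    f=r/abs(T[:3,2]@(p0-o)); print(u,v,o+(p0-o)*f)
def R(a): # tool down, x axis at angle a
    x=np.array([np.cos(a),np.sin(a),0]);z=np.array([0,0,-1.]);return np.column_stack([x,np.cross(z,x),z])
print(read_state()['tool_rot'])
for k in(0,180):
  for a in np.arange(-90,31,15):
    q=inverse_kinematics([c[0],c[1],135],R(np.radians(ang(w)+k+a))); print(k,a,None if q is None else np.round(q,2))
E
```

```text
[561.12964304 173.71563789 128.        ] [578.95333109 176.30463496 170.        ] [595.77665947 151.95457965 110.        ]
wing 8.26475060692253 mark -32.132060841174464
195 176 [584.07074167 247.76810344 119.4246391 ]
203 177 [583.21771389 233.73434558 112.84871106]
232 187 [553.96654379 168.18389557 166.93346278]
[[-9.09056821e-01  4.16672022e-01 -3.50948322e-04]
 [ 4.16672162e-01  9.09056323e-01 -9.54524647e-04]
 [-7.86919229e-05 -1.01394754e-03 -9.99999483e-01]]
0 -90 [ 0.37  0.94 -1.28  1.75  0.96  1.23  2.11]
0 -75 [-1.09  1.    1.22  1.82 -1.05  1.14 -2.22]
0 -60 [-1.09  1.    1.22  1.82 -1.05  1.14 -1.96]
0 -45 [-1.09  1.    1.22  1.82 -1.05  1.14 -1.7 ]
0 -30 [-0.85  0.69  0.68  1.81 -0.56  0.84 -1.85]
0 -15 [-0.81  0.67  0.61  1.81 -0.51  0.82 -1.64]
0 0 [-0.78  0.66  0.57  1.81 -0.47  0.81 -1.41]
0 15 [-0.75  0.65  0.52  1.81 -0.43  0.8  -1.18]
0 30 [-0.72  0.63  0.47  1.8  -0.39  0.8  -0.96]
180 -90 [-0.58  0.6   0.26  1.8  -0.21  0.77 -0.07]
180 -75 [-0.55  0.59  0.21  1.8  -0.16  0.77  0.15]
180 -60 [-0.51  0.59  0.15  1.79 -0.12  0.77  0.37]
180 -45 [-0.47  0.58  0.1   1.79 -0.08  0.77  0.6 ]
180 -30 [-0.43  0.58  0.04  1.79 -0.03  0.77  0.82]
180 -15 [-0.39  0.58 -0.01  1.79  0.01  0.78  1.04]
180 0 [-0.35  0.58 -0.07  1.78  0.05  0.78  1.27]
180 15 [-0.31  0.58 -0.13  1.78  0.1   0.79  1.48]
180 30 [-0.26  0.58 -0.2   1.78  0.16  0.79  1.7 ]
```

```bash
cat >> h.py <<'E'
def R(a):
    x=np.array([np.cos(a),np.sin(a),0]);z=np.array([0,0,-1.]);return np.column_stack([x,np.cross(z,x),z])
E
python3 - <<'E'
from workcell import *
import pickle
from h import *
movep([561,174,270],R(np.radians(188)))
c=camera('wrist');pickle.dump(c,open('c1.pkl','wb'))
cv2.imwrite('pics/w1.png',cv2.convertScaleAbs(c['image'],alpha=2))
s=read_state();print(s['time'],s['eef_pos'],s['qpos'],c['cam_to_world'],w2px(c,[561,174,170]),w2px(c,[561,174,128]))
E
```

```text
1.9583 [560.69432495 175.0705939  269.90038609] [-0.39466376  0.42286957 -0.01207742  1.65803907  0.00528583  1.06079502
  1.30334564] [[-1.41941527e-01 -9.36678229e-01 -3.20135124e-01  4.78139969e+02]
 [ 9.89874346e-01 -1.33929346e-01 -4.70288088e-02  1.62850843e+02]
 [ 1.17537342e-03 -3.23568888e-01  9.46203886e-01  4.11308173e+02]
 [ 0.00000000e+00  0.00000000e+00  0.00000000e+00  1.00000000e+00]] [316.41961054 196.58228127] [316.53193664 182.22924983]
```

View pics/w1.png

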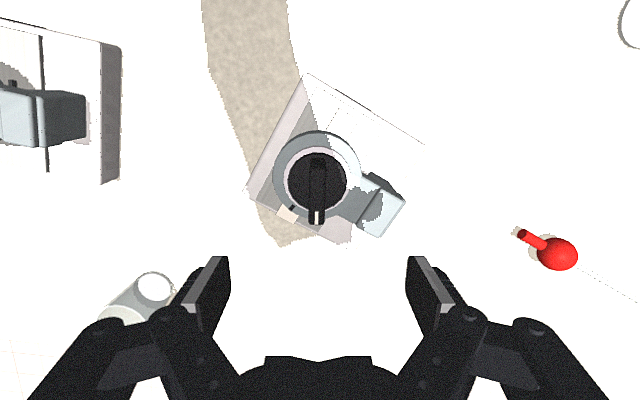

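The knob disc is centred near (317,181), as predicted. The wing is almost vertical in the picture with its white line at (317,218), and the head mark is at (291,208). I'll enlarge it for the angles.

```bash
python3 - <<'E'
import pickle
from h import *
c=pickle.load(open('c1.pkl','rb'))
crop(c,262,122,100,120,5,'pics/w1c.png',1.6)
E
```

```text
(no output)
```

View pics/w1c.png

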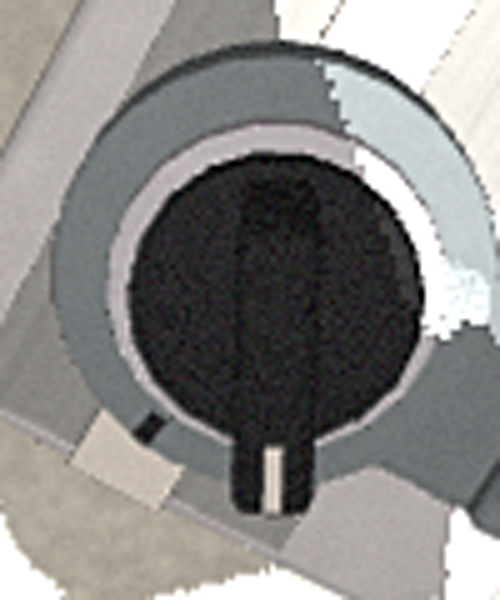

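```bash
python3 - <<'E'
import pickle
from h import *
c=pickle.load(open('c1.pkl','rb'))
f=lambda x,y,z:px2w(c,262+x/5-.4,122+y/5-.4,z)
ce=f(278,297,128);w0=f(272,445,170);w1=f(272,512,170);wf=f(279,182,170);m0=f(135,440,110);m1=f(162,418,110)
for n,p in dict(ce=ce,w0=w0,w1=w1,wf=wf,m0=m0,m1=m1).items(): print(n,p.round(1),np.linalg.norm((p-ce)[:2]).round(1),np.degrees(np.arctan2(*(p-ce)[1::-1])).round(1))
E
```

```text
ce [559.7 174.5 128. ] 0.0 0.0
w0 [573.4 175.4 170. ] 13.8 3.9
w1 [585.6 177.1 170. ] 26.1 5.9
wf [528.8 170.2 170. ] 31.2 -172.2
m0 [600.1 149.9 110. ] 47.3 -31.3
m1 [594.4 154.9 110. ] 39.8 -29.4
```

```bash
python3 - <<'E'
from workcell import *
from h import *
movep([560,174.4,200],R(np.radians(186.5)))
print(movel([560,174.4,137],max_speed=100,guard=15))
clamp()
def rep(a=''):
    s=read_state();print(a,round(s['time'],2),s['eef_pos'].round(1) if hasattr(s['eef_pos'],'round') else s['eef_pos'],np.round(s['ft_force'],1),np.round(s['torque'],3),round(s['finger_gap'],1),round(s['gripper_force'],1),'yaw',np.degrees(np.arctan2(s['tool_rot'][1][0],s['tool_rot'][0][0])).round(1),'j7',round(s['qpos'][6],3))
    return s
s=rep('grip');q=np.array(s['qpos'])
for k in range(9):
    q[6]-=0.08; goto_joints(q); rep(k)
E
```

```text
False
grip 3.77 [560.1 174.3 137.2] [-1.1 -0.8  4.7] [-0.233  0.188 -0.081] 12.6 60.4 yaw -173.5 j7 1.272
0 4.03 [560.  174.5 137.2] [-0.9 -0.3  3.3] [ 0.206  0.23  -0.082] 12.9 60.2 yaw -178.0 j7 1.194
1 4.28 [560.1 174.6 137.2] [-1.1  2.2  2.1] [ 0.491  0.239 -0.067] 13.4 60.2 yaw 177.5 j7 1.115
2 4.53 [560.1 174.7 137.2] [-1.1  4.7  2.5] [ 0.878  0.179 -0.09 ] 13.4 60.2 yaw 173.0 j7 1.036
3 4.78 [560.1 174.8 137.2] [-1.   5.9  1.6] [ 1.309  0.16  -0.146] 13.4 60.1 yaw 168.4 j7 0.956
4 5.03 [560.2 174.9 137.2] [-0.4  6.2  2. ] [ 1.441  0.071 -0.097] 13.0 60.1 yaw 163.8 j7 0.876
5 5.28 [560.2 175.  137.2] [-0.2  7.7  0.9] [ 1.609  0.011 -0.071] 13.3 60.0 yaw 159.3 j7 0.796
6 5.53 [560.2 175.2 137.2] [0.3 8.  1.3] [ 1.688 -0.08  -0.044] 12.9 60.0 yaw 154.7 j7 0.716
7 5.78 [560.3 175.4 137.3] [ 1.4  8.  -0.6] [ 1.867 -0.241 -0.025] 12.9 59.9 yaw 150.1 j7 0.636
8 6.03 [560.4 175.5 137.2] [ 1.2  8.7 -1. ] [ 2.06  -0.395 -0.069] 13.1 59.8 yaw 145.5 j7 0.556
```

```bash
python3 - <<'E'
from workcell import *
from h import *
c=camera('wrist'); d=camera('side'); t=camera('top')
a=crop(c,220,120,200,160,2,'/tmp/a.png',1.6);b=crop(d,270,130,80,80,4,'/tmp/b.png',2); e=crop(t,185,145,100,80,4,'/tmp/b.png',2)
cv2.imwrite('pics/mid.png',np.vstack([np.hstack([a,b[:320,:400]]),np.hstack([e,np.zeros((320,320,3),np.uint8)])])[:600])
E
```

```text
(no output)
```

View pics/mid.png

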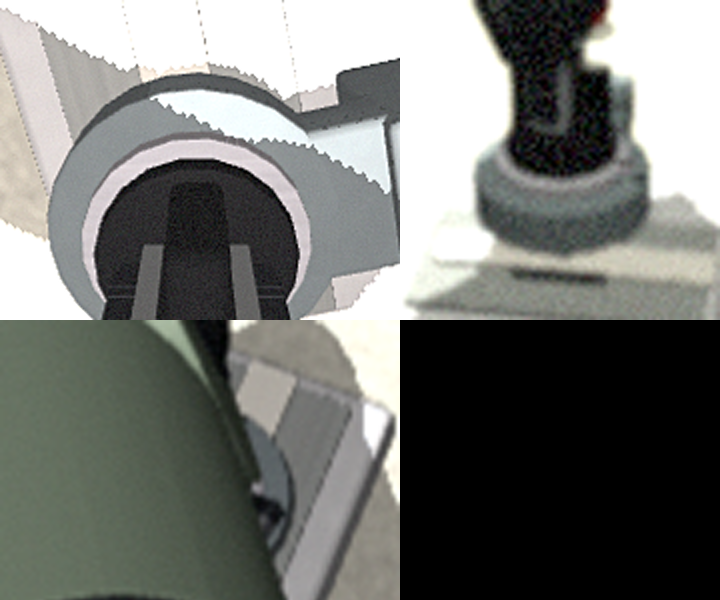

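The pads hold the wing squarely (wrist view, wing around (200,210)), and the strip is still there. The pointer is hidden by the fingers. I'll go on in small steps, correcting the axis drift and watching the torque.

```bash
python3 - <<'E'
from workcell import *
from h import *
yaw=145.5
for k in range(6):
    yaw-=4.6; movel([560,174.4,137],R(np.radians(yaw)),max_speed=30)
    s=read_state();print(k,round(s['time'],2),np.round(s['eef_pos'],1),np.round(s['ft_force'],1),np.round(s['torque'],3),round(s['joint_efforts'][6],3),round(s['finger_gap'],1),np.degrees(np.arctan2(s['tool_rot'][1][0],s['tool_rot'][0][0])).round(1))
E
```

```text
0 6.42 [560.4 175.6 137.2] [1.8 9.1 0.9] [ 1.966 -0.408 -0.024] -0.506 13.3 141.2
1 6.67 [560.5 175.7 137.2] [2.4 9.3 0.5] [ 2.02  -0.549 -0.041] -0.541 13.4 136.6
2 6.92 [560.6 175.8 137.3] [ 3.1  9.  -0.2] [ 2.207 -0.754 -0.082] -0.543 13.2 132.0
3 7.17 [560.7 175.9 137.3] [ 4.4  9.1 -0.5] [ 2.252 -0.854  0.012] -0.542 13.7 127.4
4 7.42 [560.9 176.  137.3] [ 5.3 11.1 -1.5] [ 2.406 -1.112 -0.033] -0.572 13.0 122.8
5 7.67 [561.  176.  137.3] [ 5.5  9.8 -2.6] [ 2.518 -1.296 -0.033] -0.538 13.1 118.2
```

The knob has turned 1.19 rad. The screw had 0.25–0.75 rad to go, about 0.64 by the picture, so the clutch has slipped about 0.55. One more small step, then I'll release and check with the camera.

```bash
python3 - <<'E'
from workcell import *
from h import *
import pickle
s=read_state();p=s['eef_pos']
movel(p,R(np.radians(113.6)),max_speed=30)
open_gripper()
s=read_state();p=s['eef_pos'];movel([p[0],p[1],270],max_speed=120)
movep([560,175,270],R(np.radians(188)))
c=camera('wrist');pickle.dump(c,open('c2.pkl','wb'))
s=read_state();print(s['time'],np.round(s['ft_force'],1),np.round(s['torque'],2))
crop(c,257,112,110,120,5,'pics/w2c.png',1.6)
E
```

```text
11.05 [ 0.2 -0.  -0.1] [ 0.03  0.02 -0.03]
```

View pics/w2c.png

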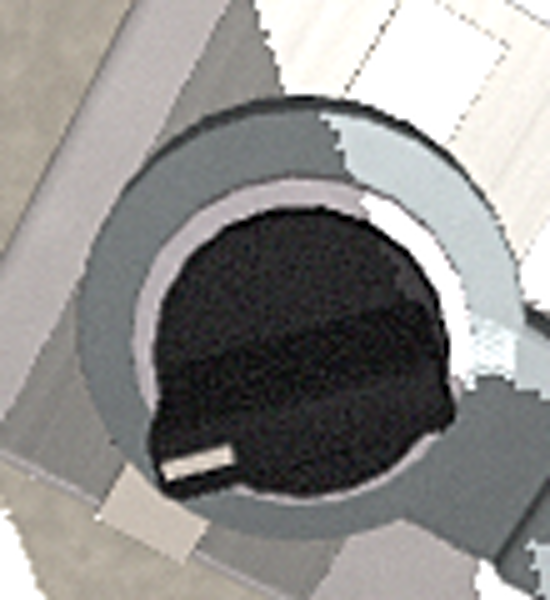

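The knob has turned: the white line now runs (165,470)→(232,455) and the strip is still in place at both ends. The wing's end hides the head mark, so I'll look from another side.

```bash
python3 - <<'E'
from workcell import *
from h import *
import pickle
c=pickle.load(open('c2.pkl','rb'))
f=lambda x,y:px2w(c,257+x/5-.4,112+y/5-.4,170)
a,b=f(165,470),f(232,455);v=a-b;print('wing now',np.degrees(np.arctan2(v[1],v[0])), a)
movep([660,150,290],R(np.radians(188)))
c=camera('wrist');t=camera('top');print(read_state()['time'])
u,w=w2px(c,[560,175,120]);print(u,w)
u0=int(np.clip(u-50,0,540));v0=int(np.clip(w-50,0,290))
a=crop(c,u0,v0,100,110,4,'/tmp/a.png',1.6);b=crop(t,185,140,90,110,4,'/tmp/b.png',2)
cv2.imwrite('pics/fin.png',np.hstack([a,b]))
E
```

```text
wing now -68.65178778600975 [571.2112551  152.70332082 170.        ]
11.65
358.96051571285744 76.49216599912253
```

View pics/fin.png

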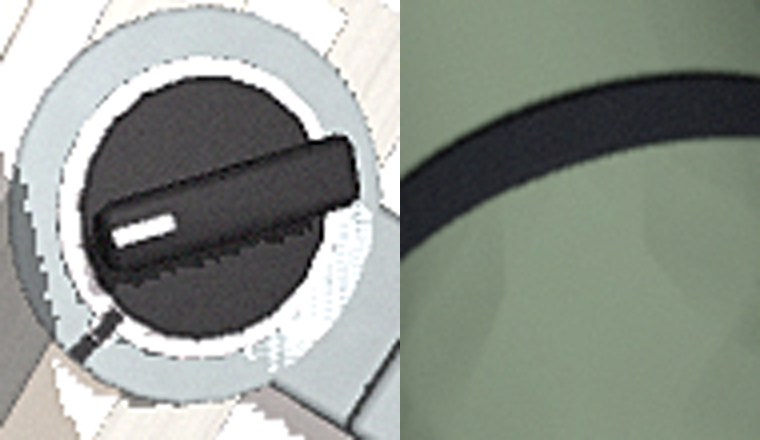

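The collar pointer (110,322) meets the head mark (80,352), so the screw is home. The wing stands about 38° (0.65 rad) past the mark, which means one click, mid-window. The strip is in place.

```bash
python3 -c "
from workcell import *
print(finish_job())"
```

```text
the job is handed in; nothing more can be done
None
```

The job is handed in: the camera shows the screw home, the clutch slipped about 0.65 rad (one click), the strip in place and the knob released; I never moved near the empty press.

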